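# Latch the slide press and set its nut

## Robot

A 6-joint arm with a two-finger parallel gripper is mounted at the origin on the work surface. World frame = base frame: x ahead of the robot, y to its left, z up, the work surface at z = 0. Lengths are in m, angles in rad, forces in N, time in s.
With the tool pointing down it reaches from about 0.3 to 0.875 m from the base axis. Payload 6.4 kg.
Tool frame: the origin (TCP) lies at the centre of the arm's flange, where the gripper is bolted on; the fingertips stand 173 mm ahead of it and the grasp point (between the pads) lies 155 mm ahead of it; z points along the fingers, y is the line along which they close (so a half turn about z gives the same grasp; the last joint's range is limited). The gripper opens to 85 mm and grips with 20 to 120 N. Pads are 22 mm wide; open, the fingers measure 114 mm over their backs; the gripper's body (76 mm by 85 mm) begins 54 mm behind the grasp point. The pads swing forward as they close: fully open they stand 13 mm farther back than shut.
Start: joints at [-1.461, 0.181, 1.607, -0, 1.354, -0.206], TCP at [0.179, -0.547, 0.405] pointing down, gripper open.
Joint ranges: [-2.99, 2.99], [-0.89, 2.07], [0.3, 2.58], [-1.14, 4.28], [0, 2.63], [-3.12, 3.12]. Speed limits (rad/s): [2.57, 2.57, 3.01, 3.14, 3.14, 3.14].

## Interface

Orientations are given as a unit quaternion [x, y, z, w].
In Python, from cell import monitor, cams, manip gives the robot as it stands.
- The arm moves only by the tool drive_tool, never from a script. Its argument "commands" is text: rows parted by semicolons, each of 5 numbers parted by spaces: the shift along the world's x, y, z in units of 40 mm (1.0 is 40 mm), then the turn about the world's z in rad, then the closure, from 0 (fully open) to 1 (shut). A call has 1 to 8 rows; each row shifts and turns the commanded pose from where the row before left it; what a row does not reach is not made up. A row lasts 1/10 s, in which the tool goes at most 50 mm and 8.59 degrees, less where a joint would pass 70% of its speed; a pose out of reach is approached as far as the arm can. A call is refused whole if a number of a shift passes 1 or a number of a turn 0.15, either way. A call with a gripper value outside its range is refused whole. The fingers move at their own pace and stop on an object; "newtons" is the grip in N (left out, the last holds). Time passes only in rows, so rows that do not move let the fingers close. It gives the time, the measured TCP pose, the force, the opening and the grip force at its end, in the units of the state.
- monitor.get_state(): the state, without advancing time (a new reading comes with each control period).
- cams.read_camera(name): name is "scene" or "side" or "wrist"; returns a dict with "pixels" (420x560x3 uint8, red, green, blue), "fx", "fy", "cx", "cy" (pixels), "position" and "rotation" of the camera in the world. Camera axes: x right, y down, z forward; pixel columns grow to the right and rows downward; lengths in m; the calibration is good to about 2 mm. The wrist camera is an equidistant fisheye: a pixel r from the principal point sees the ray r / f radians off the axis. A picture is of the moment at which its call begins. There is no depth.
- manip.hand_in(): hands the job in; it is judged then, once.
The state is a dict: "t": time; "joints": joint angles; "qd": joint speeds; "joint_efforts": joint torques, N m; "ee_pos": TCP position; "eef_rot": TCP orientation; "force": force on the tool from outside, world axes, zero at the start; "ft_torque": the same for the moment, N m; "grip_width": opening from 0.0 (shut) to 1.0 (fully open); "grip_force": force on a finger pad.
Only numpy, scipy, OpenCV 4.12 (cv2) and the standard library are available. Lean on these libraries where they do the work, as an engineer would, in place of code of your own. Each camera call takes 0.05 s, during which the arm holds its last target. There are 200 camera calls.

## Task

On the microscope bench stands a slide press with two mounted slides under its clear lid. Turn the red turnbutton all the way round so that it points square across the lid's edge; then screw the knurled brass nut down (clockwise) until it bottoms out on its collar and back it off a quarter turn, so that the cover glasses are not strained. Finish while still gripping the nut at that setting, without letting go, and leave the things standing around the press where they are.

Things in the scene. Friction and masses are not known exactly. Their poses are not given: they have to be found in the camera images.
- press: Slide press, fixed: grey base 160 (x) x 220 (y) x 25 mm, origin at the centre of its underside, z up. Shut clear lid in an aluminium frame, 130 x 160 mm, top at z = 37 mm, spans its y = -60 to +100 mm. At (0, 20) mm a steel collar 32 mm across (top z = 51 mm) and a 12 mm stud (top z = 92 mm) carry the nut. Turnbutton post at (0, -90) mm.
- turnbutton (a joint): Turnbutton angle in rad about its upright pivot, counterclockwise from above positive. 0: bar points along the press's +x, beside the lid (free); 1.571: along the press's +y, square across the lid's edge (secured), at a stop. Stays where it is left (friction 0.04 N m).
- turnbutton_grip (a point): Point on the turnbutton's pivot axis, 64 mm above the bench, where it is pinched. Red bar 12 mm wide, from 14 mm behind to 42 mm ahead of the pivot, z = 40 to 50 mm; on it, centred on the pivot, an upright fin 12 mm thick, 40 mm long, z = 50 to 74 mm. The frame turns with it: x along the bar to its long end (white mark), y across the fin, z up.
- nut (a joint): Angle of the nut on its thread in rad: 0 is bottomed out on the collar (hard stop), growing as it is unscrewed, counterclockwise from above (right-hand thread, 5 mm a turn). Starts between 2.0 and 3.4. Turns with slight friction (0.05 N m), stays where it is left.
- nut_grip (a point): Point on the nut's upright axis, 14 mm above its underside: 65 mm above the bench when bottomed, up to 3 mm higher when unscrewed. Round knurled brass nut, 40 mm across, 24 mm high, black line on top; the lid is 28 mm below this point, the stud's end up to 27 mm above it. The frame turns with the nut: x towards the black line, z up.
- slide_box: Bystander: shut blue plastic slide box, 100 by 82 by 33 mm, loose; origin at the centre of its underside. Stands at the press's +y end.
- petri_dish: Bystander: glass dish with lid, 94 mm across, 18 mm high, loose; origin at the centre of its underside. Beyond the press (+x side).
- objective: Bystander: steel microscope objective standing upright, 30 mm across, 46 mm high, loose; origin at the centre of its underside. On the press's near (-x) side.
- oil_bottle: Bystander: amber bottle, 34 mm across, 65 mm high, loose; origin at the centre of its underside. On the press's near (-x) side.
- screwdriver: Bystander: yellow-handled screwdriver lying on the bench, 160 mm long, loose. Lies at the press's -y end.
- specimen_jar: Bystander: glass jar with a white lid, 56 mm across, 70 mm high, loose; origin at the centre of its underside. Beyond the press (+x side).

How it is judged:
By the outcome, as a careful person would: the job done as asked, in the order asked, and still so for the second after the job is handed in, while the arm keeps its last pose, push and grip.
It also fails if it takes over 62 s, if anything falls off the work surface, if the arm or the gripper's body presses on something with over 40 N, if the wrist force passes 120 N, or if a joint passes its speed limit or range.

## Working session

There is one attempt and no reset: what is moved stays moved. The work goes in short steps, Python scripts to look and compute and a tool call to move; the robot and the scene stay as the last step left them, time stands still between calls to the robot, and variables do not carry over. Pictures are saved under pics/ and viewed, at most 10 in all, crops included, and the job is handed in when it is done.

Besides the shell and the picture viewer there is one more tool, called after "Request:" as a command line: name --argument value ..., lists and objects as JSON in quotes. drive_tool: Moves the arm, as the interface text tells. Its arguments: {"type":"object","properties":{"commands":{"type":"string"},"newtons":{"type":"number"}},"required":["commands"]}

```bash
mkdir -p pics; ls; python3 - <<'E'
from cell import monitor,cams
import cv2,numpy as np
s=monitor.get_state();print(s)
ims={}
for n in("scene","side","wrist"):
    c=cams.read_camera(n);cv2.imwrite(f"pics/{n}0.png",c["pixels"][:,:,::-1])
    np.savez(f"pics/{n}0.npz",**{k:np.array(v) for k,v in c.items()})
    print(n,{k:np.round(v,4).tolist() for k,v in c.items() if k!="pixels"})
E
```

```text
pics
{'t': 0.0, 'joints': array([-1.46128933e+00,  1.81539309e-01,  1.60800396e+00,  1.89109672e-05,
        1.35375395e+00, -2.06284898e-01]), 'qd': array([ 2.88116914e-04, -2.79486493e-04, -2.08842646e-05,  7.40373378e-04,
       -9.24224133e-04,  1.83044690e-04]), 'joint_efforts': array([ 9.41321123e-04, -4.44866502e+01, -3.51334226e+01, -2.53425887e-04,
        8.83753470e-03, -2.80644150e-05]), 'ee_pos': array([ 0.17857737, -0.54630767,  0.40378681]), 'eef_rot': array([ 9.87560274e-01,  1.57238603e-01,  5.04461706e-05, -8.50840564e-04]), 'force': array([-0.37025098,  0.28768398, -0.24877695]), 'ft_torque': array([-0.02766742,  0.0473823 , -0.03274928]), 'grip_force': 0.0, 'grip_width': 0.9978047883374473}
scene {'fx': 501.7247, 'fy': 501.7247, 'cx': 281.339, 'cy': 215.0411, 'position': [1.0942, 0.2937, 0.9253], 'rotation': [0.5174, 0.8063, -0.2395, -0.1574]}
side {'fx': 512.592, 'fy': 512.592, 'cx': 284.1663, 'cy': 212.4718, 'position': [0.1786, 0.7498, 0.7626], 'rotation': [-0.2215, 0.8769, -0.4104, 0.1162]}
wrist {'fx': 325.1923, 'fy': 325.1923, 'cx': 276.7422, 'cy': 207.7263, 'position': [0.242, -0.5256, 0.3734], 'rotation': [0.8022, -0.5817, -0.0799, 0.1085]}
```

View pics/scene0.png

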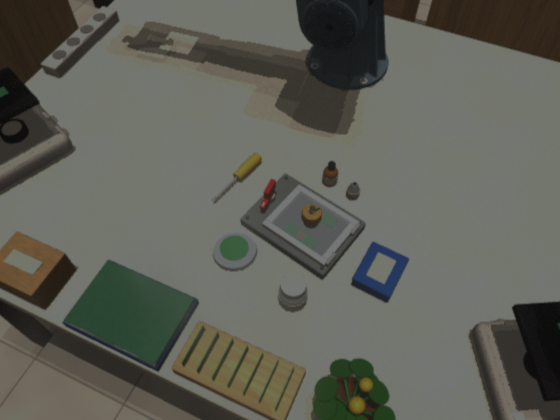

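View pics/side0.png

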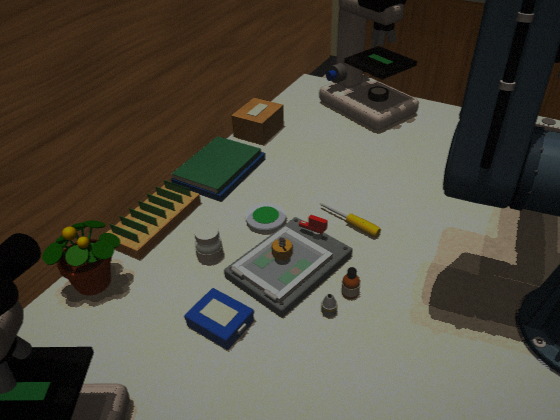

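The scene view shows the press at about (303,222), the nut at (312,213) and the red turnbutton at (268,192). In the side view the nut is at (283,247) and the button at (315,224). I'll enlarge both crops next.

```bash
cat > h.py <<'E'
import numpy as np
def load(n): return dict(np.load(f"pics/{n}.npz"))
def rot(c):
    from scipy.spatial.transform import Rotation as R
    return R.from_quat(c["rotation"]).as_matrix()
def onplane(c,uv,z):
    d=rot(c)@[(uv[0]-c["cx"])/c["fx"],(uv[1]-c["cy"])/c["fy"],1]
    return c["position"]+d*(z-c["position"][2])/d[2]
def proj(c,P):
    q=(np.atleast_2d(P)-c["position"])@rot(c)
    return np.c_[c["fx"]*q[:,0]/q[:,2]+c["cx"],c["fy"]*q[:,1]/q[:,2]+c["cy"]]
E
python3 - <<'E'
import cv2,numpy as np
from h import *
s,d=load("scene0"),load("side0")
print(onplane(s,(312,210),.075),onplane(d,(283,243),.075),onplane(s,(269,187),.074),onplane(d,(318,219),.074))
for uv in[(242,224),(287,178),(364,224),(320,270)]:print(onplane(s,uv,.025))
a=cv2.resize(s["pixels"][170:275,235:370],None,fx=4.0,fy=4.0,interpolation=cv2.INTER_CUBIC)[:,:,::-1]
b=cv2.resize(d["pixels"][205:315,220:360],None,fx=4.0,fy=4.0,interpolation=cv2.INTER_CUBIC)[:,:,::-1]
cv2.imwrite("pics/c1.png",a);cv2.imwrite("pics/c2.png",b)
E
```

```text
[0.54633336 0.11819224 0.075     ] [0.55166182 0.11104684 0.075     ] [0.52970846 0.01320539 0.074     ] [0.52323833 0.0126435  0.074     ]
[ 0.60935608 -0.01327721  0.025     ]
[0.4573887  0.02315832 0.025     ]
[0.50094409 0.22203375 0.025     ]
[0.64120965 0.17813169 0.025     ]
```

View pics/c1.png

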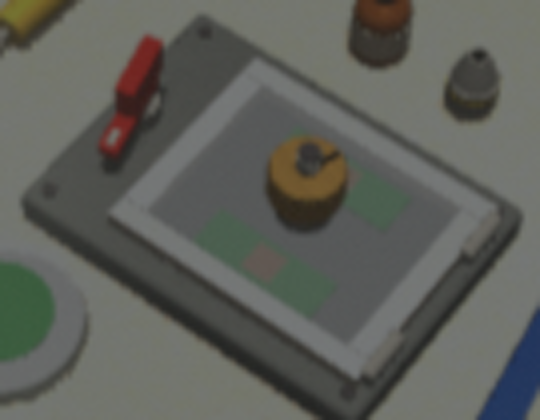

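View pics/c2.png

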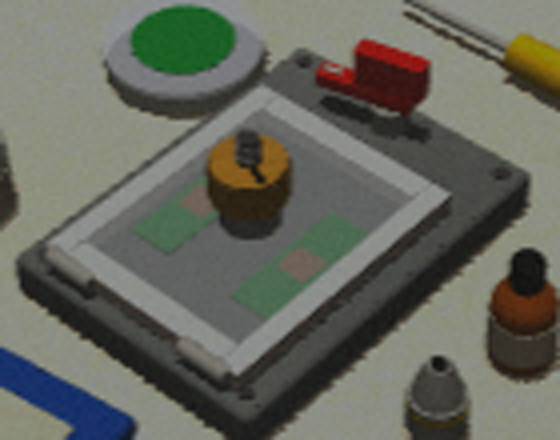

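```bash
python3 - <<'E'
from h import *
from scipy.optimize import least_squares
s,d=load("scene0"),load("side0")
o=.375
S=[((258,60),(-65,-60,37)),((112,212),(65,-60,37)),((498,212),(-65,100,37)),((358,376),(65,100,37)),((25,200),(80,-110,25)),((203,17),(-80,-110,25)),((520,215),(-80,110,25))]
D=[((265,85),(65,-60,37)),((450,200),(-65,-60,37)),((237,375),(-65,100,37)),((48,247),(65,100,37)),((300,48),(80,-110,25)),((528,180),(-80,-110,25)),((18,262),(80,110,25))]
def M(p,P):
    c,q=np.cos(p[2]),np.sin(p[2]);P=np.array(P)/1000
    return np.c_[c*P[:,0]-q*P[:,1]+p[0],q*P[:,0]+c*P[:,1]+p[1],P[:,2]]
us=np.array([a for a,_ in S])/4-o+[235,170];ud=np.array([a for a,_ in D])/4-o+[220,205]
f=lambda p,A=1,B=1:np.r_[A*(proj(s,M(p,[b for _,b in S]))-us).ravel(),B*(proj(d,M(p,[b for _,b in D]))-ud).ravel()]
for A,B in((1,1),(1,0),(0,1)):
    r=least_squares(f,[.55,.1,.3],args=(A,B));p=r.x;print(p,np.abs(r.fun).max())
    if A and B: P=p;print(np.round(r.fun.reshape(-1,2),1).tolist())
print("nut,pivot",M(P,[(0,20,67),(0,-90,64)]))
# nut top z~.077 seen directly, line direction; fin top; white mark end z .05
for c,uvs in((s,[(308,167),(337,153)]),(d,[(249,161),(263,181)])):
    off=[235,170] if c is s else [220,205]
    a,b=[onplane(c,np.array(u)/4-o+off,.077) for u in uvs];print("nut",a,"line ang rel press",np.arctan2(*(b-a)[1::-1])-P[2])
for c,(a,b,e) in((s,((150,38),(124,92),(113,137))),(d,((360,41),(428,66),(330,72)))):
    off=[235,170] if c is s else [220,205]
    a,b=[onplane(c,np.array(u)/4-o+off,.074) for u in(a,b)];v=(b-a) if c is s else a-b
    print("fin mid",(a+b)/2,np.linalg.norm(v),"ang rel",np.arctan2(v[1],v[0])-P[2],onplane(c,np.array(e)/4-o+off,.05))
print("bottle,obj",onplane(s,np.array((380,20))/4-o+[235,170],.05),onplane(s,np.array((473,85))/4-o+[235,170],.03))
E
```

```text
[ 0.54603256  0.10060346 -0.23483066] 2.3371283554816955
[[-0.0, -1.0], [-0.7, -0.0], [0.8, -1.3], [0.1, 0.9], [-1.4, -1.6], [-0.1, -2.2], [2.3, -1.3], [-1.3, 0.1], [-0.0, -1.0], [-0.6, 0.9], [-1.4, -0.3], [0.2, -0.5], [1.0, -1.1], [-2.2, -0.7]]
[ 0.5480039   0.10111917 -0.23473017] 2.2612936966093002
[ 0.544551    0.10063659 -0.23368701] 1.583416712149642
nut,pivot [[0.55068612 0.12005454 0.067     ]
 [0.52509151 0.01307362 0.064     ]]
nut [0.55105321 0.11920742 0.077     ] line ang rel press 2.7540693558595164
nut [0.54991916 0.11861621 0.077     ] line ang rel press 2.756465221793363
fin mid [0.52697778 0.01169319 0.074     ] 0.037893992435453536 ang rel 0.30604879793098294 [0.55937119 0.01249026 0.05      ]
fin mid [0.52457807 0.00962423 0.074     ] 0.04021346387259293 ang rel 0.18882452643157477 [0.55998094 0.01327266 0.05      ]
bottle,obj [0.42711144 0.11221218 0.05      ] [0.43257363 0.17132577 0.03      ]
```

The pose fit agrees between cameras to about 2 mm: pivot near (0.525, 0.0125), nut at (0.5505, 0.119), press yaw −0.235. The bar's world angle is about 0 and the nut line is about 2.75 rad from the press x. I'll move over the turnbutton.

Request:
drive_tool --commands "0.54 0.87 -0.1 -0.02 0;0.54 0.87 -0.1 -0.02 0;0.54 0.87 -0.1 -0.02 0;0.54 0.87 -0.1 -0.02 0;0.54 0.87 -0.1 -0.02 0;0.54 0.87 -0.1 -0.02 0;0.54 0.87 -0.1 -0.02 0;0.54 0.87 -0.1 -0.02 0" --newtons 40

```text
t: 0.95
ee_pos: [0.3519, -0.2666, 0.3725]
eef_rot: [0.997, 0.077, 0.0, 0.0]
force: [1.3, -0.2, -0.3]
grip_width: 0.997
grip_force: 0.0
```

Request:
drive_tool --commands "0.54 0.87 -0.1 -0.02 0;0.54 0.87 -0.1 -0.02 0;0.54 0.87 -0.1 -0.02 0;0.54 0.87 -0.1 -0.02 0;0.54 0.87 -0.1 -0.02 0;0.54 0.87 -0.1 -0.02 0;0.54 0.87 -0.1 -0.02 0;0 0 0 0 0"

```text
t: 1.75
ee_pos: [0.5037, -0.0209, 0.344]
eef_rot: [1.0, 0.01, -0.0, -0.001]
force: [0.3, -0.2, -0.1]
grip_width: 1.001
grip_force: 0.0
```

Request:
drive_tool --commands "0.54 0.84 -0.4 -0.02 0;0 0 -0.4 0 0;0 0 0 0 0"

```text
t: 2.05
ee_pos: [0.5232, 0.0095, 0.3103]
eef_rot: [1.0, -0.001, -0.003, -0.0]
force: [-0.3, -0.3, -0.6]
grip_width: 1.001
grip_force: 0.0
```

```bash
python3 - <<'E'
from cell import monitor,cams
import cv2,numpy as np
from h import *
c=cams.read_camera("wrist");print(monitor.get_state()["ee_pos"])
cv2.imwrite("pics/w1.png",c["pixels"][:,:,::-1]);c={k:np.array(v) for k,v in c.items()};np.savez("pics/w1.npz",**c)
print(c["position"],c["rotation"])
def pf(c,P):
    q=(np.atleast_2d(P)-c["position"])@rot(c);th=np.arctan2(np.hypot(q[:,0],q[:,1]),q[:,2]);a=np.arctan2(q[:,1],q[:,0])
    return np.c_[c["cx"]+c["fx"]*th*np.cos(a),c["cy"]+c["fx"]*th*np.sin(a)]
# predicted: fin corners top (angle 0), nut top centre
fx,fy=.525,.0128
print(pf(c,[(fx+a,fy+b,.074) for a in(-.02,.02) for b in(-.006,.006)]+[(.5505,.119,.077)]).round(1).tolist())
E
```

```text
[0.52346705 0.00890512 0.31152875]
[0.58974425 0.00899646 0.27944028] [-0.69950167  0.70129436  0.09764524 -0.09669043]
[[280.6, 245.3], [263.0, 245.3], [280.6, 187.8], [262.1, 187.9], [117.7, 182.9]]
```

View pics/w1.png

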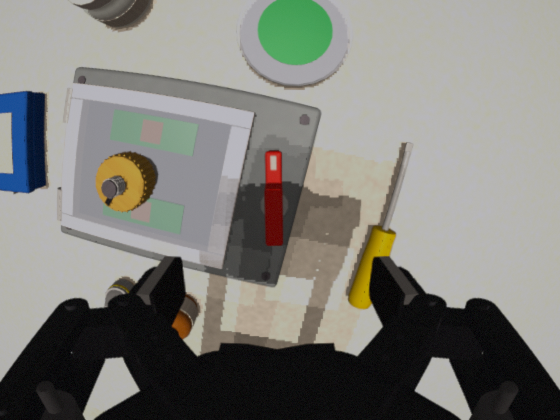

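The wrist view shows the fin at columns 265–283, rows 187–245, within about 1 mm of prediction and aligned with the tool. The nut centre is at about (121,183). I'll descend and pinch.

Request:
drive_tool --commands "0.04 0.07 -0.4 0 0;0 0 -0.4 0 0;0 0 -0.4 0 0;0 0 -0.4 0 0.3;0 0 -0.4 0 0.5;0 0 -0.3 0 0.6;0 0 0 0 0.6;0 0 0 0 0.6"

```text
t: 2.9
ee_pos: [0.526, 0.0113, 0.2213]
eef_rot: [1.0, -0.002, 0.0, 0.0]
force: [-0.6, 1.0, 0.2]
grip_width: 0.4
grip_force: 0.0
```

Request:
drive_tool --commands "0 0 0 0 1;0 0 0 0 1;0 0 0 0 1;0 0 0 0 1"

```text
t: 3.3
ee_pos: [0.5263, 0.0119, 0.2218]
eef_rot: [1.0, -0.002, 0.001, 0.0]
force: [-1.2, 1.4, 5.9]
grip_width: 0.131
grip_force: 41.1
```

Request:
drive_tool --commands "0 0 0 0.1 1;0 0 0 0.1 1;0 0 0 0.1 1;0 0 0 0.1 1"

```text
t: 3.7
ee_pos: [0.5263, 0.0123, 0.2218]
eef_rot: [0.98, 0.199, 0.001, -0.0]
force: [-0.7, 4.3, 8.0]
grip_width: 0.131
grip_force: 41.2
```

Request:
drive_tool --commands "0 0 0 0.1 1;0 0 0 0.1 1;0 0 0 0.1 1;0 0 0 0.1 1;0 0 0 0.1 1;0 0 0 0.1 1;0 0 0 0.1 1;0 0 0 0.1 1"

```text
t: 4.5
ee_pos: [0.5258, 0.0128, 0.2218]
eef_rot: [0.825, 0.565, 0.0, -0.001]
force: [-4.5, 5.9, 11.0]
grip_width: 0.135
grip_force: 41.7
```

```bash
python3 -c "
from cell import monitor
s=monitor.get_state();print(s['ft_torque'],s['force'],s['joints'])"
```

```text
[ 1.12018768  0.68569929 -0.06579391] [-4.45778116  5.85675978 11.03043331] [-0.20197412  0.31881781  1.85504567  0.00210678  0.96809469  0.16757031]
```

Request:
drive_tool --commands "0 0 0 0.06 1;0 0 0 0.04 1;0 0 0 0.02 1;0 0 0 0.02 1;0 0 0 0 1"

```text
t: 5.0
ee_pos: [0.5257, 0.0129, 0.2218]
eef_rot: [0.785, 0.62, 0.0, -0.001]
force: [-4.6, 6.5, 10.6]
grip_width: 0.131
grip_force: 41.8
```

```bash
python3 -c "
from cell import monitor
s=monitor.get_state();print(s['ft_torque'],s['force'],s['eef_rot'])"
```

```text
[ 1.07115187  0.73456527 -0.11512136] [-4.59591687  6.4623725  10.58083743] [ 7.84941327e-01  6.19569356e-01  4.51460096e-04 -8.49464472e-04]
```

Request:
drive_tool --commands "0 0 0 0.02 1;0 0 0 0.02 1;0 0 0 0 1"

```text
t: 5.3
ee_pos: [0.5257, 0.0129, 0.2218]
eef_rot: [0.773, 0.634, 0.001, -0.001]
force: [-4.1, 7.7, 11.1]
grip_width: 0.131
grip_force: 50.7
```

```bash
python3 -c "
from cell import monitor
s=monitor.get_state();print(s['ft_torque'],s['force'],s['eef_rot'])"
```

```text
[ 1.19152784  0.76572556 -0.96277206] [-4.10353017  7.66835636 11.14448823] [ 0.77305262  0.63434046  0.00077373 -0.00110823]
```

The torque jumped to −0.96 N·m, so the turnbutton is at its stop. I'll release, lift and move to the nut.

Request:
drive_tool --commands "0 0 0 0 0.7;0 0 0 0 0.3;0 0 0 0 0.2;0 0 0.3 0 0.2;0 0 0.6 0 0.2;0 0 0.7 0 0;0 0 0.4 0 0;0 0 0 0 0"

```text
t: 6.1
ee_pos: [0.527, 0.0115, 0.3042]
eef_rot: [0.773, 0.635, 0.002, 0.002]
force: [-0.2, 0.2, -0.3]
grip_width: 0.997
grip_force: 0.0
```

Request:
drive_tool --commands "0.1 0.4 0 0.13 0;0.1 0.4 0 0.13 0;0.1 0.4 0 0.13 0;0.1 0.4 0 0.13 0;0.1 0.4 0 0.13 0;0.1 0.4 0 0.13 0;0.03 0.25 0 0.13 0;0 0 0 0.13 0"

```text
t: 6.9
ee_pos: [0.5506, 0.119, 0.2996]
eef_rot: [0.352, 0.936, -0.0, -0.001]
force: [0.3, 0.6, -0.1]
grip_width: 1.0
grip_force: 0.0
```

Request:
drive_tool --commands "0 0 0 0.13 0;0 0 0 0.13 0;0 0 0 0 0;0 0 0 0 0"

```text
t: 7.3
ee_pos: [0.5508, 0.1178, 0.3]
eef_rot: [0.233, 0.973, -0.0, -0.001]
force: [0.3, 0.5, 0.6]
grip_width: 1.002
grip_force: 0.0
```

```bash
cat >> h.py <<'E'
def pf(c,P):
    q=(np.atleast_2d(P)-c["position"])@rot(c);th=np.arctan2(np.hypot(q[:,0],q[:,1]),q[:,2]);a=np.arctan2(q[:,1],q[:,0])
    return np.c_[c["cx"]+c["fx"]*th*np.cos(a),c["cy"]+c["fx"]*th*np.sin(a)]
E
python3 - <<'E'
from cell import monitor,cams
import cv2,numpy as np
from h import *
c=cams.read_camera("wrist");s=monitor.get_state();print(s["ee_pos"],s["joints"],2*np.arctan2(s["eef_rot"][1],s["eef_rot"][0]))
cv2.imwrite("pics/w2.png",c["pixels"][:,:,::-1]);c={k:np.array(v) for k,v in c.items()};np.savez("pics/w2.npz",**c)
X=.551,.1185
t=np.arange(4)*np.pi/2
print(pf(c,[(X[0],X[1],.077),(X[0],X[1],.095)]+[(X[0]+.02*np.cos(a),X[1]+.02*np.sin(a),.077) for a in t]+[(.5255+.02*np.cos(1.336),.0125+.02*np.sin(1.336),.074),(.5255,.0125,.074)]).round(1).tolist())
E
```

```text
[0.55084086 0.11774113 0.30020464] [-9.69983824e-05  2.71153826e-01  1.72430069e+00 -4.10396049e-05
  1.14692580e+00 -1.10186585e+00] 2.672582075621903
[[279.2, 230.8], [279.4, 241.2], [293.1, 256.7], [308.0, 217.0], [264.5, 203.3], [251.2, 244.1], [153.6, 256.2], [129.9, 261.1]]
```

View pics/w2.png

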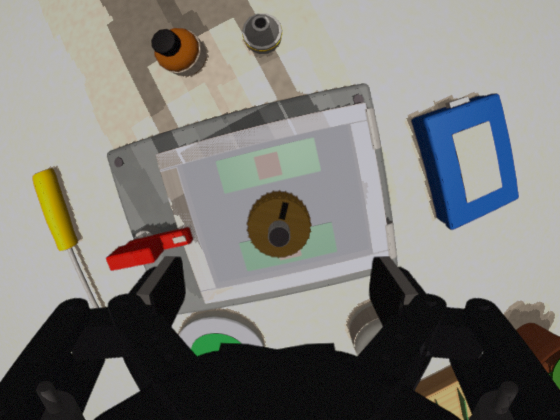

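The picture shows the turnbutton pointing onto the lid and the nut at (279,225) between the fingers. I'll check both with an overlay.

```bash
python3 - <<'E'
import cv2
from h import *
c=load("w2");k=4;u0,v0=95,170
im=cv2.resize(c["pixels"][v0:v0+120,u0:u0+200+25],None,fx=3.5,fy=3.5,interpolation=cv2.INTER_CUBIC)[:,:,::-1].copy();k=3.5
im=cv2.convertScaleAbs(im,alpha=1.6)
def poly(P,col):
    q=((pf(c,P)-[u0,v0]+.5)*k).round().astype(int);cv2.polylines(im,[q],True,col,1)
t=np.linspace(0,2*np.pi,40)
circ=lambda r,z:np.c_[.551+r*np.cos(t),.1185+r*np.sin(t),0*t+z]
poly(circ(.02,.077),(0,255,0));poly(circ(.02,.053),(255,255,0));poly(circ(.006,.092),(255,0,255))
a=1.336;R=np.array([[np.cos(a),-np.sin(a)],[np.sin(a),np.cos(a)]])
def rect(x0,x1,y,z):
    P=np.array([(x0,-y),(x1,-y),(x1,y),(x0,y)])@R.T+[.5255,.0125];return np.c_[P,[z]*4]
poly(rect(-.014,.042,.006,.05),(255,255,0));poly(rect(-.02,.02,.006,.074),(0,255,0))
cv2.imwrite("pics/o2.png",im)
E
```

```text
(no output)
```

View pics/o2.png

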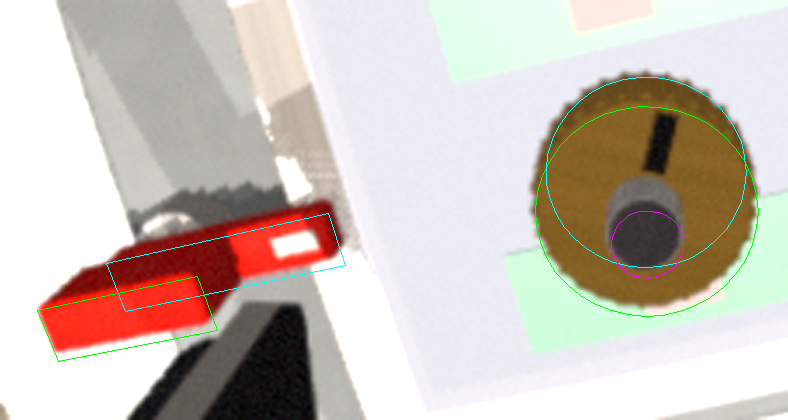

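Overlay: fin and nut show the same ~2 px shift (calibration), so the nut position relative to the arm holds, and the turnbutton matches the secured angle. I'll descend and grip.

Request:
drive_tool --commands "0 0.02 -0.4 0 0;0 0 -0.5 0 0;0 0 -0.5 0 0;0 0 -0.4 0 0;0 0 -0.16 0 0;0 0 0 0 0;0 0 0 0 0.4;0 0 0 0 0.5" --newtons 50

```text
t: 8.15
ee_pos: [0.5515, 0.1186, 0.2234]
eef_rot: [0.231, 0.973, 0.0, 0.001]
force: [1.2, 0.9, 0.2]
grip_width: 0.692
grip_force: 0.0
```

Request:
drive_tool --commands "0 0 0 0 1;0 0 0 0 1;0 0 0 0 1;0 0 0 0 1"

```text
t: 8.55
ee_pos: [0.5514, 0.1186, 0.2233]
eef_rot: [0.231, 0.973, 0.0, 0.001]
force: [-1.5, -1.2, 6.1]
grip_width: 0.453
grip_force: 49.7
```

```bash
cat > st.py <<'E'
from cell import monitor
import numpy as np
s=monitor.get_state();e=s["eef_rot"];print(s['t'],"psi",2*np.arctan2(e[1],e[0]),"pos",s["ee_pos"],"F",s["force"],"T",s["ft_torque"],"q6",s["joints"][5])
E
python3 st.py
```

```text
8.55 psi 2.675780339415244 pos [0.55136868 0.11857729 0.22334361] F [-1.54363659 -1.17703194  6.13821373] T [-0.10250115  0.24066193  0.02106686] q6 -1.1033935733408304
```

Request:
drive_tool --commands "0 0 -0.003 -0.13 1;0 0 -0.003 -0.13 1;0 0 -0.003 -0.13 1;0 0 -0.003 -0.13 1;0 0 -0.003 -0.13 1;0 0 -0.003 -0.13 1;0 0 -0.003 -0.13 1;0 0 -0.003 -0.13 1"

```text
t: 9.35
ee_pos: [0.551, 0.1182, 0.2225]
eef_rot: [0.686, 0.728, -0.001, 0.0]
force: [-5.9, -2.8, 9.9]
grip_width: 0.452
grip_force: 49.8
```

```bash
python3 st.py
```

```text
9.35 psi 1.6307210459861339 pos [0.55095283 0.11821522 0.22245387] F [-5.93760829 -2.8394927   9.8733742 ] T [-0.55994066  0.95672193  0.04671488] q6 -0.05815339428898261
```

Request:
drive_tool --commands "0 0 -0.003 -0.13 1;0 0 -0.003 -0.13 1;0 0 -0.003 -0.13 1;0 0 -0.003 -0.13 1;0 0 -0.003 -0.13 1;0 0 -0.003 -0.13 1;0 0 -0.003 -0.13 1;0 0 -0.003 -0.13 1"

```text
t: 10.15
ee_pos: [0.5504, 0.1186, 0.2215]
eef_rot: [0.957, 0.291, -0.001, -0.0]
force: [-8.6, -2.2, 14.7]
grip_width: 0.449
grip_force: 50.1
```

```bash
python3 st.py
```

```text
10.15 psi 0.5908334743814125 pos [0.5503887  0.11855741 0.22153402] F [-8.64664518 -2.16677469 14.66165321] T [-0.25168991  1.44638585  0.07707001] q6 0.9818478425189717
```

Request:
drive_tool --commands "-0.005 0 0 -0.13 1;-0.005 0 0 -0.13 1;-0.005 0 -0.002 -0.13 1;0 0 -0.002 -0.1 1;0 0 0 0 1"

```text
t: 10.65
ee_pos: [0.55, 0.1189, 0.2212]
eef_rot: [0.999, 0.051, -0.001, -0.0]
force: [-6.6, 1.4, 10.6]
grip_width: 0.455
grip_force: 50.0
```

```bash
python3 st.py
```

```text
10.65 psi 0.10304060347089303 pos [0.55000256 0.11886444 0.22120053] F [-6.56615223  1.44804302 10.6140001 ] T [ 0.01792411  1.01227328 -0.08704639] q6 1.4695224751890925
```

Request:
drive_tool --commands "0 0 -0.001 -0.04 1;0 0 -0.001 -0.04 1;0 0 0 0 1"

```text
t: 10.95
ee_pos: [0.55, 0.1189, 0.2211]
eef_rot: [1.0, 0.012, -0.001, -0.0]
force: [-6.8, 0.5, 9.5]
grip_width: 0.447
grip_force: 50.0
```

```bash
python3 st.py
```

```text
10.95 psi 0.024866245825576058 pos [0.55000456 0.11891638 0.22114904] F [-6.79687968  0.458529    9.53365915] T [ 0.10586587  1.02835139 -0.06207317] q6 1.5477196033029685
```

Request:
drive_tool --commands "0 0 -0.001 -0.04 1;0 0 0 0 1"

```text
t: 11.15
ee_pos: [0.55, 0.119, 0.2211]
eef_rot: [1.0, -0.007, -0.001, -0.0]
force: [-6.5, 0.2, 9.9]
grip_width: 0.456
grip_force: 50.0
```

```bash
python3 st.py
```

```text
11.15 psi -0.014417665716493557 pos [0.54997795 0.11896309 0.22110672] F [-6.54353414  0.21404317  9.85588551] T [0.09390918 1.01128112 0.21881882] q6 1.5872024709465429
```

Request:
drive_tool --commands "0 0 -0.001 -0.04 1;0 0 0 0 1"

```text
t: 11.35
ee_pos: [0.55, 0.1191, 0.2211]
eef_rot: [1.0, -0.026, -0.001, 0.0]
force: [-7.0, 0.6, 10.8]
grip_width: 0.453
grip_force: 50.0
```

```bash
python3 st.py
```

```text
11.35 psi -0.0526775694526436 pos [0.5499652  0.1190838  0.22110762] F [-7.03602112  0.57306203 10.83832956] T [0.23245196 0.99217486 0.97554493] q6 1.6260352979183499
```

Request:
drive_tool --commands "0 0 -0.001 -0.04 1;0 0 0 0 1"

```text
t: 11.55
ee_pos: [0.5503, 0.1191, 0.2211]
eef_rot: [0.999, -0.046, -0.0, 0.0]
force: [-4.0, 0.5, 9.2]
grip_width: 0.456
grip_force: 49.9
```

```bash
python3 st.py
```

```text
11.55 psi -0.0919468949046606 pos [0.55026249 0.11908468 0.22109852] F [-4.00730865  0.53518004  9.24529744] T [0.15858247 0.69502561 1.20915599] q6 1.665575113231229
```

It has bottomed out: torque rises at about 20 N·m/rad, with slight slip in the last step. I'll unwind in small steps to find the torque zero.

Request:
drive_tool --commands "0 0 0 0.02 1;0 0 0 0 1"

```text
t: 11.75
ee_pos: [0.5503, 0.119, 0.2211]
eef_rot: [0.999, -0.036, -0.0, 0.0]
force: [-4.7, 1.2, 9.2]
grip_width: 0.454
grip_force: 49.9
```

```bash
python3 st.py
```

```text
11.75 psi -0.07131843177858643 pos [0.55028022 0.11903895 0.22107994] F [-4.65289347  1.24211746  9.23102699] T [0.12347967 0.74123178 0.87920145] q6 1.6446374976454494
```

Request:
drive_tool --commands "0 0 0 0.02 1;0 0 0 0 1"

```text
t: 11.95
ee_pos: [0.5503, 0.119, 0.2211]
eef_rot: [1.0, -0.026, -0.0, 0.0]
force: [-5.1, 0.7, 9.6]
grip_width: 0.458
grip_force: 49.9
```

```bash
python3 st.py
```

```text
11.95 psi -0.052238297782422526 pos [0.55029722 0.11898855 0.22110589] F [-5.1229892   0.72161488  9.57085346] T [0.12888039 0.7075431  0.51319837] q6 1.6252457453942653
```

Request:
drive_tool --commands "0 0 0 0.02 1;0 0 0 0 1"

```text
t: 12.15
ee_pos: [0.5503, 0.119, 0.2211]
eef_rot: [1.0, -0.017, -0.0, -0.0]
force: [-4.2, -0.5, 9.0]
grip_width: 0.448
grip_force: 49.9
```

```bash
python3 st.py
```

```text
12.15 psi -0.03318957255123327 pos [0.55029954 0.11895044 0.22110332] F [-4.19005636 -0.45938159  9.01371634] T [0.11035525 0.72717167 0.10632767] q6 1.6058702224591084
```

Request:
drive_tool --commands "0 0 0.001 0.02 1;0 0 0 0 1"

```text
t: 12.35
ee_pos: [0.5503, 0.1189, 0.2211]
eef_rot: [1.0, -0.007, -0.0, -0.0]
force: [-4.1, 0.8, 8.5]
grip_width: 0.454
grip_force: 49.9
```

```bash
python3 st.py
```

```text
12.35 psi -0.013536399686044602 pos [0.55032166 0.11892292 0.2211343 ] F [-4.07104075  0.75767427  8.50165051] T [ 0.12910675  0.77323189 -0.01215254] q6 1.5860612929429312
```

Request:
drive_tool --commands "0 0 0.003 0.13 1;0 0 0.003 0.13 1;0 0 0.002 0.13 1;0 0 0.003 0.13 1;0 0 0.003 0.13 1;0 0 0.002 0.13 1;0 0 0.003 0.13 1;0 0 0 0 1"

```text
t: 13.15
ee_pos: [0.5504, 0.1186, 0.2218]
eef_rot: [0.901, 0.435, 0.0, 0.0]
force: [-3.6, -0.6, 9.2]
grip_width: 0.455
grip_force: 49.9
```

Request:
drive_tool --commands "0 0 0.003 0.13 1;0 0 0.002 0.13 1;0 0 0.003 0.13 1;0 0 0.003 0.13 1;0 0 0.002 0.12 1;0 0 0 0 1;0 0 0 0 1"

```text
t: 13.85
ee_pos: [0.5506, 0.1186, 0.2224]
eef_rot: [0.719, 0.695, 0.0, 0.0]
force: [-3.3, -1.5, 7.9]
grip_width: 0.454
grip_force: 49.8
```

```bash
python3 st.py; python3 - <<'E'
from cell import cams
import cv2
from h import *
c=cams.read_camera("side");im=c["pixels"][195:325,180:370]
cv2.imwrite("pics/f.png",cv2.resize(im,None,fx=4,fy=4,interpolation=cv2.INTER_CUBIC)[:,:,::-1])
E
```

```text
13.85 psi 1.5361109966125672 pos [0.55060462 0.11857673 0.22240315] F [-3.28621781 -1.51753055  7.89350194] T [-0.11368538  0.55439893  0.02009038] q6 0.03633767414906055
```

View pics/f.png

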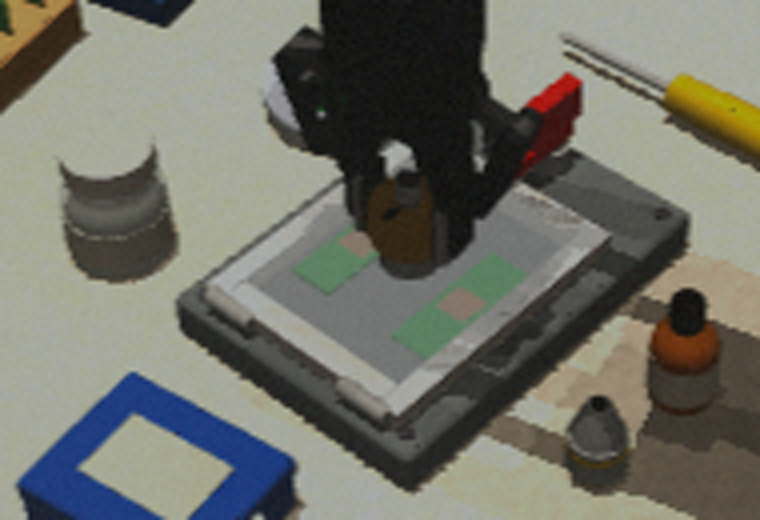

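The side view shows the nut held at (400,225) in the crop with its line pointing toward the press's +y. The button is turned to the lid and the bystanders have not moved. The setting is about 1.566 rad off the stop.

```bash
python3 -c "
from cell import manip
print(manip.hand_in())"
```

```text
the job is handed in; nothing more can be done
None
```

I handed the job in with the turnbutton turned to its stop across the lid, and the nut bottomed, backed off a quarter turn (about 1.57 rad) and still gripped; the bystanders in view stand where they were, and no verdict was returned.

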